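# Tip the potatoes out of the tilting pan

## Robot

A 6-joint arm with a two-finger parallel gripper is mounted at the origin on the work surface. World frame = base frame: x ahead of the robot, y to its left, z up, the work surface at z = 0. Lengths are in m, angles in rad, forces in N, time in s.
With the tool pointing down it reaches from about 0.3 to 0.775 m from the base axis. Payload 14.6 kg.
Tool frame: the origin (TCP) lies at the very end of the fingers, on their centre line; the grasp point (between the pads) lies 19 mm behind it; y points along the fingers, z is the direction in which the jaws open and shut, and the axes are right-handed (so a half turn about y gives the same grasp; the last joint's range is limited). The gripper opens to 94 mm and grips with 3 to 60 N. Pads are 16 mm wide; open, the fingers measure 119 mm over their backs; the gripper's body (75 mm by 177 mm) begins 78 mm behind the grasp point.
Start: joints at [-1.343, 0.3, 1.521, -0, 1.321, -0.067], TCP at [0.16, -0.526, 0.205] pointing down, gripper open.
Joint ranges: [-3.03, 3.03], [-0.79, 2.21], [0.23, 2.52], [-1.04, 4.18], [0, 3.07], [-2.55, 2.55]. Speed limits (rad/s): [2.22, 2.22, 2.57, 3.14, 3.14, 3.14].

## Interface

Orientations are given as [roll, pitch, yaw] about the fixed x, y, z axes, in that order (R = Rz(yaw) Ry(pitch) Rx(roll)).
In Python, from station import get_obs, camera, hand_in, masks_of gives the robot as it stands.
- The arm moves only by the shell command python3 -m jog 'ROWS' [FORCE]. ROWS is text: rows parted by semicolons, each of 7 numbers parted by spaces: the shift along the world's x, y, z in mm, then the turn, a rotation vector about the world's x, y, z in degrees, then the closure, from 0 (fully open) to 1 (shut). A call has 1 to 10 rows; each row is the pose to reach, as a shift and turn from the pose measured when the call began; what a row does not reach only later rows make up. A row lasts 1/12 s, in which the tool goes at most 41.7 mm and 7.16 degrees, less where a joint would pass 70% of its speed; a pose out of reach is approached as far as the arm can. A call with a gripper value outside its range is refused whole. The fingers move at their own pace and stop on an object; FORCE is the grip in N (left out, the last holds). Time passes only in rows, so rows that repeat a pose let the fingers close. It gives the time, the measured TCP pose, the force and the opening at its end, in the units of the state.
- get_obs(): the state, without advancing time (a new reading comes with each control period).
- camera(name): name is "side" or "top" or "wrist"; returns a dict with "img" (400x640x3 uint8, red, green, blue), "range_z" (400x640 float32, m along the optical axis (not along the pixel's ray), 0 where there is no reading), "fx", "fy", "cx", "cy" (pixels), "rvec" (rotation vector, rad) and "tvec" (3), from world to camera coordinates, as OpenCV has them. Camera axes: x right, y down, z forward; pixel columns grow to the right and rows downward; lengths in m; the calibration is good to about 2 mm. A picture is of the moment at which its call begins.
- hand_in(): hands the job in, once; it reports no verdict.
Trained networks look in the newest picture that a camera, given by its name, has taken for a name from the list of things; names that differ only in an ending like _2 or _b are one class to them, and where a whole thing is asked for, a point or a joint stands for the part that bears it (a point fixed in the world has none). Each returns a list of dicts, best first, with "conf" (0 to 1); they miss things now and then, are a little off and sometimes report something else, mostly with a low value. They report only what shows in the picture. A call takes as long as a camera call. They do not tell look-alikes from the thing itself.
- masks_of(thing, camera): "mask" (400x640 bool, what is visible of it) and "extent" ([left, top, right, bottom] in pixels, round what is visible of it).
The state is a dict: "time_s": time; "qpos": joint angles; "joint_vel": joint speeds; "tau": joint torques, N m; "ee_pos": TCP position; "eef_rot": TCP orientation; "force": force on the tool from outside, world axes, zero at the start; "moment": the same for the moment, N m; "grip_width": finger opening in m.
Only numpy, scipy, OpenCV 4.12 (cv2) and the standard library are available. Lean on these libraries where they do the work, as an engineer would, in place of code of your own. Each camera call takes 0.05 s, during which the arm holds its last target.

## Task

Set the sieve on the counter below the lip of the tilting pan. Then tip the pan with its lever to about 60 degrees, keep it there a good second so that all four potatoes end up in the sieve, and ease the lever back so that the spring brings the pan level slowly, over two seconds or more, never snapping back. Never tip it much past 60 degrees, leave the sieve standing there with the potatoes, and do not disturb the teacup, saucer or rolling pin.

Things in the scene. Friction and masses are not known exactly. Their poses are not given: they have to be found in the camera images.
- stand: Fixed stainless stand of a small table-top tilting pan: base plate 160 x 350 mm, 12 mm thick, ending 20 mm in front of the axis, two side pedestals, tops 212 mm up. Origin on the counter under the middle of the pan; its own +x is the way the pan pours, its own y runs along the tilting axis, +z up. These are the axes meant by 'stand' in the other entries.
- pan (a joint): Forward tilt of the pan, rad: 0 level against its rear rest, grows as the lip goes down towards the stand's +x (1.05 is 60 degrees), end of travel 1.45. A return spring always drives it back to 0: about 0.4 N m when level, 1.0 N m at 60 degrees (4 to 8 N at the lever ball); let go, it snaps back and bangs. The potatoes start to roll over the lip at about 50 degrees.
- pivot (a point): Point on the tilting axis in the plane of the lever: 190 mm above the counter, at stand x = 0, y = -185 mm. The axis runs along the stand's y.
- lever_ball (a point): Centre of the black ball (32 mm thick) on the end of the steel tilting lever (12 mm rod). It turns with the pan, 120 mm from pivot. Pan level: the lever stands up, leaning 25 degrees back (ball 51 mm behind the axis, 299 mm above the counter); tipping swings the ball forward (stand +x) by the same angle. It can be pushed from behind; free all round, 85 mm above the pedestal.
- lip_tip (a point): Tip of the pouring lip (84 mm wide) of the round stainless pan: 240 mm across the rim, 124 mm across the bottom, 50 mm deep, rim 205 mm above the counter when level, 0.9 kg. Turns with the pan. Level: 138 mm in front of the axis, 215 mm above the counter; at 60 degrees: 91 mm in front, 83 mm above the counter.
- catch_spot (a point): Spot on the counter below the lip where the potatoes come down when the pan is tipped: stand x = 160 mm, y = 0. The middle of the sieve belongs here, within 4 cm.
- sieve: Loose aluminium sieve, a round flat-bottomed basin with rows of holes, standing on the counter: 212 mm across the rim, 168 mm across the base, 60 mm high, wall 3.5 mm (6 mm rolled rim), two small ear handles (7 mm rod, 56 mm up) reaching 20 mm out from the rim along its own +x and -x; 0.22 kg. Origin: centre of its underside.
- sieve_floor (a point): Centre of the sieve's inner floor, 4 mm above its underside.
- teacup: White teacup, 86 mm across, 58 mm high, standing on the saucer. Origin: centre of its underside. Leave alone.
- saucer: White saucer, 144 mm across, 15 mm high. Origin: centre of its underside. Leave alone.
- rolling_pin: Wooden rolling pin lying on the counter: roller 46 mm thick and 220 mm long, 400 mm with its handles, which lie along its own x. Origin: under its middle. Leave alone.
- potato0_mid (a point): Centre of a cooked new potato, 46 mm long and 37 mm thick, 30 g; starts lying in the pan.
- potato1_mid (a point): Centre of a cooked new potato, 43 mm long and 35 mm thick, 30 g; starts lying in the pan.
- potato2_mid (a point): Centre of a cooked new potato, 44 mm long and 38 mm thick, 30 g; starts lying in the pan.
- potato3_mid (a point): Centre of a cooked new potato, 41 mm long and 36 mm thick, 30 g; starts lying in the pan.
Things that resemble listed ones, but are neither listed nor needed, are in the scene too. What is shaped like the part that bears potato0_mid but red is not meant.

How it is judged:
By the outcome, as a careful person would: the job done as asked, in the order asked, and still so for the second after the job is handed in, with the robot touching nothing.
It also fails if it takes over 70 s, if anything falls off the work surface, if the arm or the gripper's body presses on something with over 40 N, if the wrist force passes 120 N, or if a joint passes its speed limit or range.

## Working session

There is one attempt and no reset: what is moved stays moved. The work goes in short steps, Python scripts to look and compute and a shell command to move; the robot and the scene stay as the last step left them, time stands still between calls to the robot, and variables do not carry over. Pictures are saved under pics/ and viewed, and the job is handed in when it is done.

```bash
ls; mkdir -p pics; cat > h.py <<'E'
import numpy as np, cv2
from station import get_obs, camera, hand_in, masks_of
def pts(c,mask=None):
    R=cv2.Rodrigues(np.array(c["rvec"],float))[0]; t=np.array(c["tvec"],float).ravel()
    z=c["range_z"]; v,u=np.mgrid[0:400,0:640]
    P=np.stack([(u-c["cx"])/c["fx"]*z,(v-c["cy"])/c["fy"]*z,z],-1)
    W=(P-t)@R
    m=z>0
    if mask is not None: m&=mask
    return W,m
def save(c,n): cv2.imwrite("pics/"+n,cv2.cvtColor(c["img"],cv2.COLOR_RGB2BGR))
E
python3 - <<'E'
from h import *
print(get_obs())
for n in ("side","top"):
    c=camera(n); save(c,n+"0.png")
    for th in ("stand","pan","lever_ball","sieve","teacup","saucer","rolling_pin","potato0_mid"):
        for r in masks_of(th,n):
            W,m=pts(c,r["mask"]); w=W[m]
            print(n,th,round(r["conf"],2),np.round(r["extent"]),len(w),np.round(np.median(w,0),3),np.round(np.percentile(w,2,axis=0),3),np.round(np.percentile(w,98,axis=0),3)) if len(w) else 0
E
```

```text
pics
{'time_s': 0.0, 'qpos': array([-1.34256804e+00,  3.00474170e-01,  1.52159011e+00,  2.63692573e-05,
        1.32073994e+00, -6.65829690e-02]), 'joint_vel': array([ 1.25809657e-04,  4.66444595e-04, -2.82400329e-05, -2.01028357e-04,
       -4.47196019e-04,  1.17576792e-03]), 'tau': array([ 3.25051100e-03, -5.31797647e+01, -3.52730727e+01,  7.08293659e-02,
        2.42868107e-02, -9.35314324e-05]), 'ee_pos': array([ 0.15975749, -0.52599672,  0.20488084]), 'eef_rot': array([-1.57200351e+00,  1.06094647e-04, -2.84678801e+00]), 'force': array([ 0.73771825, -0.44291005, -0.62458906]), 'moment': array([-0.01847035,  0.0229154 , -0.05292997]), 'grip_width': 0.09359948742591603}
side stand 0.8 [235. 172. 407. 318.] 15113 [0.6   0.222 0.167] [0.426 0.05  0.009] [0.767 0.306 0.215]
side pan 0.85 [261. 172. 408. 262.] 5913 [0.588 0.152 0.189] [0.414 0.039 0.159] [0.701 0.27  0.306]
side lever_ball 0.7 [263. 173. 408. 265.] 5914 [0.586 0.15  0.189] [0.413 0.039 0.159] [0.701 0.271 0.307]
side lever_ball 0.22 [235. 175. 406. 316.] 15069 [0.599 0.221 0.168] [0.426 0.051 0.01 ] [0.766 0.306 0.215
[... 2106 characters left out ...]
0.186] [0.408 0.039 0.155] [0.699 0.275 0.302]
top potato0_mid 0.7 [323. 148. 336. 163.] 151 [0.746 0.033 0.03 ] [0.729 0.016 0.015] [0.767 0.051 0.038]
top potato0_mid 0.66 [264. 186. 276. 209.] 208 [0.613 0.189 0.189] [0.595 0.171 0.155] [0.632 0.207 0.196]
top potato0_mid 0.61 [201. 171. 211. 185.] 143 [0.692 0.394 0.03 ] [0.674 0.381 0.013] [0.711 0.41  0.038]
top potato0_mid 0.56 [283. 193. 297. 204.] 157 [0.61  0.142 0.188] [0.596 0.125 0.178] [0.626 0.161 0.195]
top potato0_mid 0.52 [282. 120. 297. 134.] 163 [0.83  0.148 0.03 ] [ 0.77   0.131 -0.003] [0.855 0.17  0.207]
top potato0_mid 0.45 [406. 191. 483. 282.] 4938 [ 0.505 -0.289  0.006] [ 0.396 -0.377 -0.003] [ 0.612 -0.184  0.063]
```

View pics/side0.png

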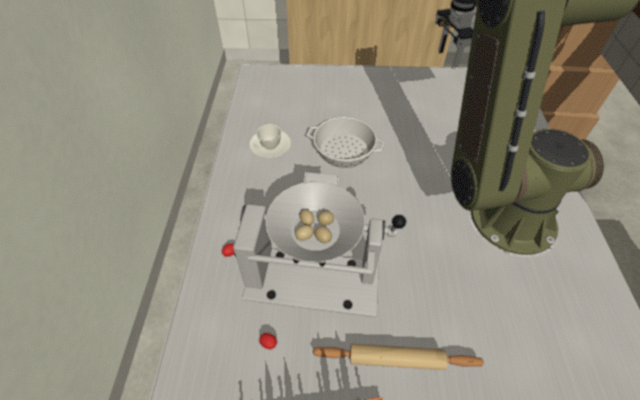

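View pics/top0.png

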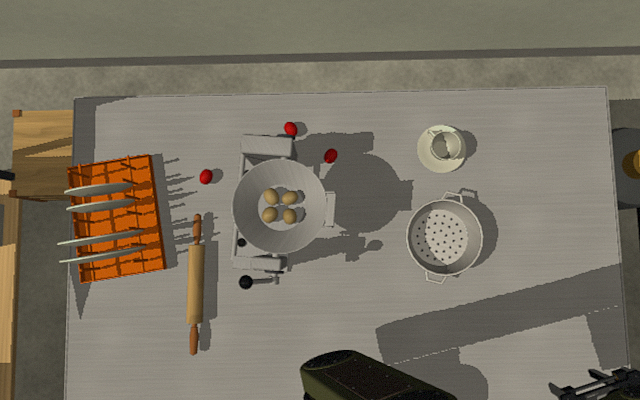

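```bash
cat > est.py <<'E'
from h import *
from scipy.optimize import least_squares
def circ(p):
    f=lambda q: np.hypot(p[:,0]-q[0],p[:,1]-q[1])-q[2]
    r=least_squares(f,[*p[:,:2].mean(0),0.11],loss='soft_l1',f_scale=0.002); return r.x,np.std(f(r.x))
E
python3 - <<'E'
from est import *
for n in ("top","side"):
    c=camera(n); img=c["img"].astype(int)
    W,m=pts(c)
    # ball: dark, z>.27
    b=m&(img.sum(2)<120)&(W[...,2]>.27)&(W[...,2]<.33)&(W[...,0]>.35)&(W[...,0]<.5)&(W[...,1]>.1)&(W[...,1]<.35)
    p=W[b]; print(n,"ball",len(p),p.mean(0),p.min(0),p.max(0))
    f=least_squares(lambda q:np.linalg.norm(p-q,axis=1)-.016,p.mean(0)-[0,0,.01]).x; print(" fit",f)
    r=masks_of("pan",n)[0]; w=W[r["mask"]&m]
    a=w[(w[:,2]>.2)&(w[:,2]<.208)&(w[:,0]>.44)]
    print(" rim",circ(a),len(a))
    l=w[(w[:,2]>.208)&(w[:,2]<.222)&(w[:,1]<.1)&(w[:,0]>.48)]; print(" lip",len(l),l.mean(0) if len(l) else 0,l.min(0),l.max(0))
    s=W[m&(W[...,2]>.205)&(W[...,2]<.22)&(W[...,0]>.4)&(W[...,0]<.8)&(W[...,1]<.35)&(W[...,1]>.12)]
    near=s[s[:,0]<.47]; far=s[s[:,0]>.71]
    for q in (near,far): print(" ped",len(q),q.mean(0).round(3),q.min(0).round(3),q.max(0).round(3))
    # sieve
    for r in masks_of("sieve",n):
        if (r["extent"][2]-r["extent"][0])<60: continue
        w=W[r["mask"]&m]
        if np.median(w[:,1])>-.1: continue
        a=w[(w[:,2]>.056)&(w[:,2]<.066)]
        x,sd=circ(a); d=np.hypot(a[:,0]-x[0],a[:,1]-x[1])
        e=a[d>.114]
        print(" sieve",x,sd,len(a)); 
        u=e[:,:2]-x[:2]; th=np.degrees(np.arctan2(u[:,1],u[:,0])); print(" ears + ",np.median(th[np.abs(th)<90]),len(th)," - ",np.median(th[np.abs(th)>90]%360), e[:,2].mean())
E
```

```text
top ball 139 [0.41292042 0.23331405 0.30831022] [0.39867023 0.22015446 0.2804484 ] [0.42714665 0.24875205 0.31643702]
 fit [0.4112866  0.23603117 0.29741259]
 rim (array([0.58997805, 0.16601844, 0.1154512 ]), np.float64(0.004430468039180297)) 941
 lip 191 [0.57644248 0.03757135 0.21182523] [0.5338813 0.0266285 0.2080056] [0.62159475 0.06053882 0.21980008]
 ped 435 [0.444 0.199 0.21 ] [0.4   0.165 0.205] [0.465 0.239 0.22 ]
 ped 1011 [0.744 0.195 0.21 ] [0.714 0.131 0.205] [0.773 0.263 0.217]
 sieve [ 0.50514519 -0.2769574   0.10431742] 0.00586178304994557 566
 ears +  -25.406993029772018 53  -  167.76957692207756 0.05880405965080095
side ball 91 [0.41669434 0.24342668 0.30877971] [0.40402042 0.23170482 0.29889083] [0.42702754 0.25192648 0.31750809]
 fit [0.41367243 0.23533296 0.29948583]
 rim (array([0.59252314, 0.16604307, 0.11424682]), np.float64(0.00412938299677012)) 1058
 lip 236 [0.58137263 0.03936838 0.21239589] [0.53720147 0.02709592 0.20806976] [0.6716827  0.08191903 0.22136262]
 ped 403 [0.449 0.203 0.212] [0.406 0.165 0.205] [0.469 0.24  0.217]
 ped 1019 [0.746 0.2   0.212] [0.71  0.132 0.205] [0.777 0.263 0.217]
 sieve [ 0.5082384  -0.27673833  0.10445676] 0.0063845317462245125 379
 ears +  -24.060991080359887 41  -  161.76246515449338 0.059307043454497645
```

The side and top views agree. The stand is at about (0.591, 0.166) with yaw −95.8°, so it pours towards −y, and the lever ball is at (0.412, 0.236, 0.299). The sieve is at (0.507, −0.277). In the top view it is around (445,238) and the lip is at (331,208). The catch spot is therefore about (0.575, 0.007). I'll grip the sieve's wall on its far (−y) side with the tool tilted to match the wall.

```bash
python3 -m jog '38 16 0 2 0.6 0 0.4;76 32 0 4 1.2 0 0.4;114 48 0 6 1.8 0 0.4;152 64 0 8 2.4 0 0.4;190 80 0 10 3 0 0.4;228 96 0 12 3.6 0 0.4;266 112 -5 14 4.2 0 0.4;304 128 -20 16 4.8 0 0.4;340 144 -40 18 5.4 0 0.4;374 158 -60 18.5 5.6 0 0.4' 20; python3 - <<'E'
from est import *
print(get_obs()["ee_pos"],get_obs()["eef_rot"])
c=camera("wrist"); save(c,"w1.png")
c=camera("top"); save(c,"t1.png")
W,m=pts(c); a=W[m&(W[...,2]>.054)&(W[...,2]<.066)&(np.hypot(W[...,0]-.507,W[...,1]+.277)<.11)]
print(circ(a),len(a))
E
```

```text
time_s: 2.03
ee_pos: [0.5315, -0.3691, 0.1468]
eef_rot: [-1.91, 0.0, -2.847]
force: [-1.0, -1.3, 0.6]
grip_width: 0.0564
[ 0.53146144 -0.36907923  0.14684554] [-1.90999990e+00  2.02067983e-04 -2.84698931e+00]
(array([ 0.50569017, -0.27708839,  0.10388791]), np.float64(0.002083656153759808)) 572
```

View pics/w1.png

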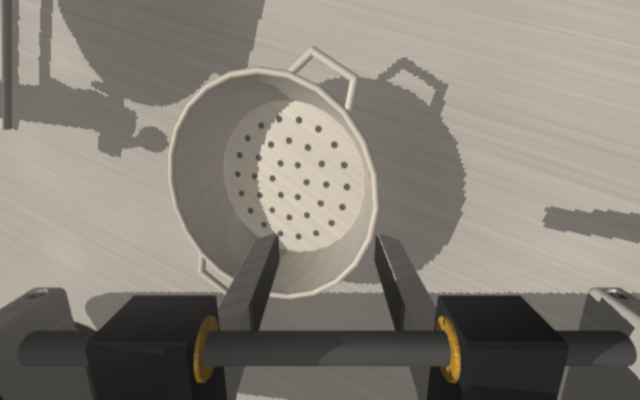

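View pics/t1.png

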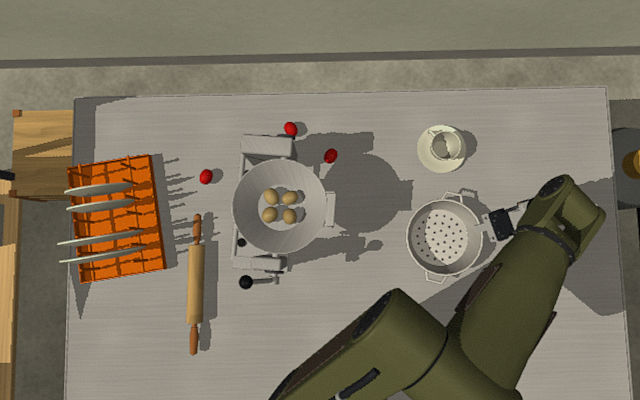

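The wrist view shows the fingers at (265,250) and (390,250), one on each side of the sieve's right-hand wall. The ears, at (325,70) and (215,280), are clear. I'll go down and grip.

```bash
python3 -m jog '2 1 -25 0 0 0 0.4;2 1 -50 0 0 0 0.4;2 1 -75 0 0 0 0.4;2 1 -95 0 0 0 0.4;2 1 -108 0 0 0 0.4;2 1 -111 0 0 0 0.4;2 1 -111 0 0 0 0.4' 20; python3 -m jog '0 0 0 0 0 0 0.6;0 0 0 0 0 0 0.7;0 0 0 0 0 0 0.8;0 0 0 0 0 0 0.9;0 0 0 0 0 0 1;0 0 0 0 0 0 1;0 0 0 0 0 0 1;0 0 0 0 0 0 1;0 0 0 0 0 0 1' 40
python3 - <<'E'
from est import *
c=camera("side"); save(c,"s2.png")
c=camera("top"); 
W,m=pts(c); a=W[m&(W[...,2]>.054)&(W[...,2]<.066)&(np.hypot(W[...,0]-.507,W[...,1]+.277)<.11)]
print(circ(a),len(a))
E
```

```text
time_s: 2.72
ee_pos: [0.5342, -0.3653, 0.0314]
eef_rot: [-1.915, -0.003, -2.843]
force: [0.6, 0.2, 0.8]
grip_width: 0.0566
time_s: 3.47
ee_pos: [0.5341, -0.3653, 0.0312]
eef_rot: [-1.915, -0.003, -2.843]
force: [-0.4, -0.7, -6.4]
grip_width: 0.0032
(array([ 0.50293823, -0.27932085,  0.10102277]), np.float64(0.002717606190910621)) 299
```

View pics/s2.png

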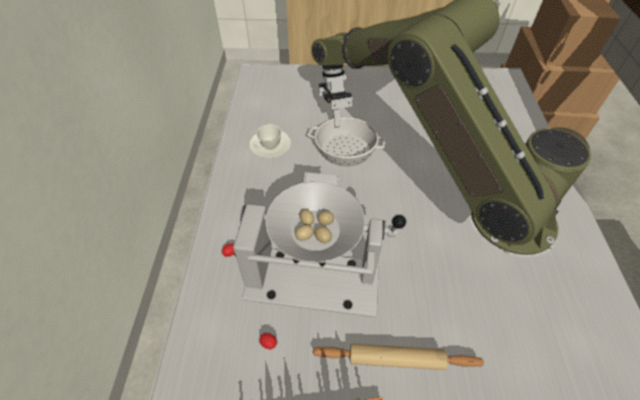

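Gripped at the wall (3.2 mm opening). I'll lift it slightly and carry it over.

```bash
python3 -m jog '0 0 3 0 0 0 1;0 0 6 0 0 0 1;4 15 8 0 0 0 1;9 35 8 0 0 0 1;14 58 8 0 0 0 1;20 82 8 0 0 0 1;26 106 8 0 0 0 1;32 130 8 0 0 0 1;36 145 8 0 0 0 1;36 145 8 0 0 0 1' 40
python3 - <<'E'
from est import *
c=camera("side"); save(c,"s3.png")
c=camera("top"); W,m=pts(c)
a=W[m&(W[...,2]>.054)&(W[...,2]<.085)&(np.hypot(W[...,0]-.54,W[...,1]+.135)<.125)]
x,s=circ(a);print(x,s,len(a), np.percentile(a[:,2],[5,95]))
E
```

```text
time_s: 4.4
ee_pos: [0.5709, -0.217, 0.0395]
eef_rot: [-1.916, -0.003, -2.839]
force: [0.6, 0.9, -2.5]
grip_width: 0.0032
[ 0.53875159 -0.13074449  0.10226104] 0.0063564690321194885 863 [0.05631368 0.08340473]
```

View pics/s3.png

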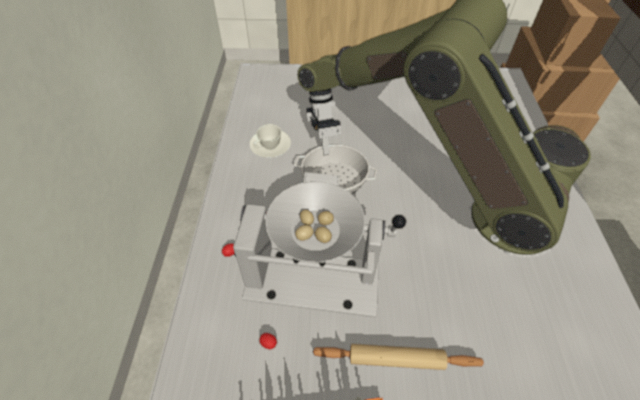

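The sieve is hanging level and clear, at about (338,168) in the side view. I'll do the rest of the carry and set it down.

```bash
python3 -m jog '4 16 0 0 0 0 1;9 36 0 0 0 0 1;15 58 0 0 0 0 1;21 82 0 0 0 0 1;27 106 0 0 0 0 1;32 126 0 0 0 0 1;35 138 0 0 0 0 1;35 138 0 0 0 0 1;35 138 -5 0 0 0 1;35 138 -8 0 0 0 1' 40
python3 - <<'E'
from est import *
c=camera("side"); save(c,"s4.png")
c=camera("top"); save(c,"t4.png"); W,m=pts(c)
a=W[m&(W[...,2]>.054)&(W[...,2]<.07)&(np.hypot(W[...,0]-.575,W[...,1]-.007)<.13)]
x,s=circ(a);print(x,s,len(a), np.percentile(a[:,2],[5,50,95]))
print(get_obs()["ee_pos"])
E
```

```text
time_s: 5.33
ee_pos: [0.605, -0.0833, 0.0309]
eef_rot: [-1.915, -0.004, -2.843]
force: [-0.1, -0.3, -3.3]
grip_width: 0.0034
[0.57330838 0.00469878 0.10409033] 0.008658061777629686 501 [0.05513712 0.06246784 0.06921137]
[ 0.60466314 -0.08321148  0.03045731]
```

View pics/s4.png

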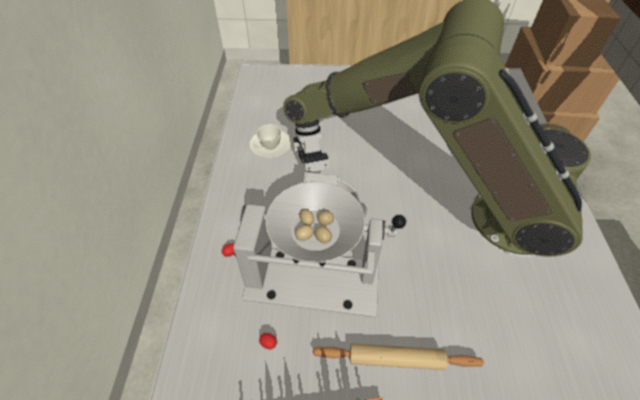

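View pics/t4.png

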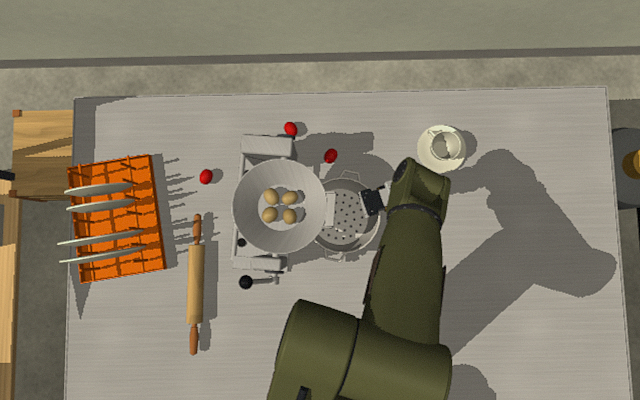

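The sieve is at (348,212) in the top view, with the lip over its near edge. Its centre is (0.574, 0.004). I'll release it and back out along the tool axis.

```bash
python3 -m jog '0 0 0 0 0 0 0.9;0 0 0 0 0 0 0.7;0 0 0 0 0 0 0.5;0 0 0 0 0 0 0.5;0 0 0 0 0 0 0.5;0 0 0 0 0 0 0.5' 20;  python3 -m jog '2 -6 18 0 0 0 0.5;4 -14 38 0 0 0 0.5;6 -22 62 0 0 0 0.5;9 -32 90 0 0 0 0.5;12 -42 120 0 0 0 0.5;15 -50 150 0 0 0 0.5;15 -55 185 0 0 0 0.5;10 -60 220 0 0 0 0.5;0 -60 255 0 0 0 0.5;0 -60 280 0 0 0 0.5' 20
python3 - <<'E'
from est import *
c=camera("side"); save(c,"s5.png")
c=camera("top"); save(c,"t5.png"); W,m=pts(c)
a=W[m&(W[...,2]>.054)&(W[...,2]<.066)&(np.hypot(W[...,0]-.575,W[...,1]-.007)<.13)]
x,s=circ(a);print(x,s,len(a))
img=c["img"].astype(int)
b=m&(img.sum(2)<120)&(W[...,2]>.27)&(W[...,2]<.33)&(W[...,0]>.35)&(W[...,0]<.5)&(W[...,1]>.1)&(W[...,1]<.35)
p=W[b]; print(least_squares(lambda q:np.linalg.norm(p-q,axis=1)-.016,p.mean(0)-[0,0,.01]).x)
o=get_obs();print(o["ee_pos"],o["eef_rot"],o["qpos"])
E
```

```text
time_s: 5.93
ee_pos: [0.6047, -0.0833, 0.0306]
eef_rot: [-1.915, -0.004, -2.843]
force: [-1.0, 0.5, 0.7]
grip_width: 0.039
time_s: 6.77
ee_pos: [0.6039, -0.1437, 0.3143]
eef_rot: [-1.913, -0.002, -2.844]
force: [0.6, -0.0, -0.4]
grip_width: 0.047
[0.5748175  0.01024117 0.10569056] 0.008300805204303223 544
[0.41142589 0.23635701 0.29737673]
[ 0.60522044 -0.14362774  0.31564991] [-1.91040601e+00  1.81768034e-03 -2.84321618e+00] [-0.40380334  0.54979524  0.95669695  0.26881147  1.84834109  0.91455971]
```

View pics/t5.png

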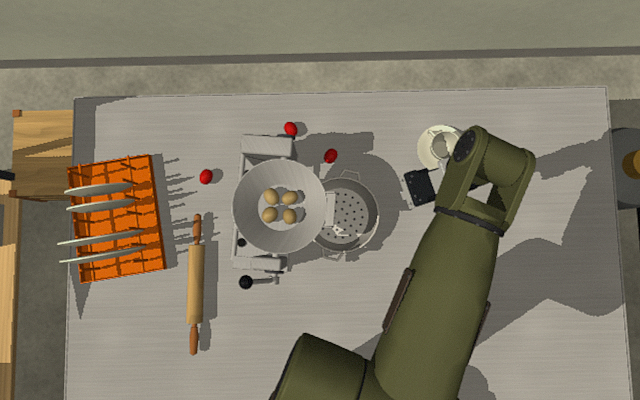

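The sieve is standing at the catch spot, centred about (0.575, 0.008). Next I'll work out the re-orientation for the lever: tool down, jaws along the pouring direction.

```bash
python3 - <<'E'
from est import *
from scipy.spatial.transform import Rotation as R
o=get_obs()
C=R.from_euler('xyz',o["eef_rot"]); T=R.from_euler('xyz',[-np.pi/2,0,np.radians(-185.8)])
d=(T*C.inv()).as_rotvec(degrees=True); print(d,np.linalg.norm(d))
# ball path in world, shifts per angle relative to level
s=np.array([np.cos(np.radians(-95.8)),np.sin(np.radians(-95.8))])
for a in range(0,66,5):
    t=np.radians(a-25); t0=np.radians(-25)
    dx=120*(np.sin(t)-np.sin(t0)); dz=120*(np.cos(t)-np.cos(t0)); print(a,np.round([*(dx*s),dz],1))
E
```

```text
[-19.50258912  -1.82435891 -22.69173669] 29.976560540134383
0 [-0. -0.  0.]
5 [-1.  -9.6  4. ]
10 [ -2.  -19.6   7.2]
15 [ -3.  -29.7   9.4]
20 [ -4.1 -40.   10.8]
25 [ -5.1 -50.5  11.2]
30 [ -6.2 -60.9  10.8]
35 [ -7.2 -71.2   9.4]
40 [ -8.3 -81.4   7.2]
45 [ -9.3 -91.3   4. ]
50 [ -10.2 -100.9    0. ]
55 [ -11.2 -110.1   -4.8]
60 [ -12.1 -118.9  -10.5]
65 [ -12.9 -127.2  -16.8]
```

```bash
python3 -m jog '-10 20 30 -2 -0.2 -2.3 0.4;-25 50 55 -4 -0.4 -4.6 0.4;-43 85 70 -6 -0.6 -7 0.4;-62 122 70 -8 -0.8 -9.5 0.4;-81 160 70 -10 -1 -12 0.4;-100 197 70 -12 -1.2 -14.3 0.4;-119 235 70 -14 -1.4 -16.6 0.4;-138 272 70 -16 -1.5 -19 0.4;-157 309 70 -18 -1.7 -21 0.4;-175 345 70 -19.5 -1.8 -22.7 0.4' 20
python3 - <<'E'
from est import *
from scipy.spatial.transform import Rotation as R
o=get_obs()
C=R.from_euler('xyz',o["eef_rot"]); T=R.from_euler('xyz',[-np.pi/2,0,np.radians(-185.8)])
print((T*C.inv()).as_rotvec(degrees=True), o["ee_pos"],o["qpos"],1000*(np.array([.412,.236,.288])-o["ee_pos"]))
E
```

```text
time_s: 7.7
ee_pos: [0.4289, 0.2024, 0.3851]
eef_rot: [-1.569, 0.0, 3.039]
force: [0.8, -0.1, -0.5]
grip_width: 0.0563
[0.09805638 0.00958845 0.10102683] [0.42891074 0.20243116 0.38512459] [ 3.64672499e-01  5.61232242e-02  1.39898795e+00 -1.66939502e-03
  1.68693680e+00  2.03826810e+00] [-16.91074375  33.56883969 -97.1245914 ]
```

```bash
python3 -m jog '-9 18 0 0 0 0 0.4;-17 34 0 0 0 0 0.4;-17 34 -10 0 0 0 0.4;-17 34 -25 0 0 0 0.4;-17 34 -25 0 0 0 0.4' 20
python3 - <<'E'
from est import *
o=get_obs();print(o["ee_pos"])
c=camera("wrist"); save(c,"w6.png"); W,m=pts(c); img=c["img"].astype(int)
b=m&(img.sum(2)<120)&(W[...,2]>.27)&(W[...,2]<.325)&(abs(W[...,0]-.41)<.03)&(abs(W[...,1]-.236)<.03)
p=W[b]; print(len(p)); 
if len(p)>20: print(least_squares(lambda q:np.linalg.norm(p-q,axis=1)-.016,p.mean(0)-[0,0,.01],loss='soft_l1',f_scale=.002).x)
c=camera("side"); save(c,"s6.png")
E
```

```text
time_s: 8.12
ee_pos: [0.4115, 0.2358, 0.3566]
eef_rot: [-1.567, -0.004, 3.039]
force: [0.4, 0.0, -1.2]
grip_width: 0.0564
[0.41151296 0.2358362  0.35664507]
0
```

View pics/w6.png

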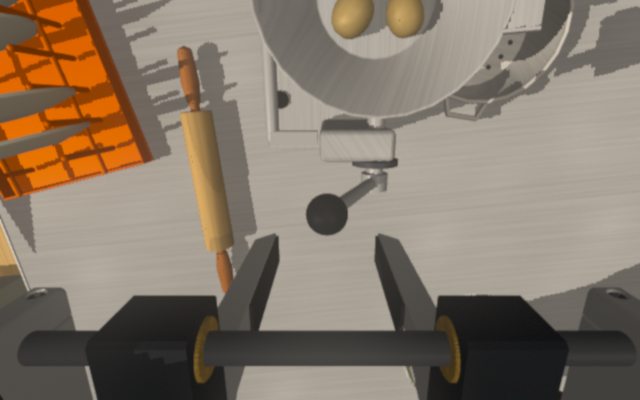

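View pics/s6.png

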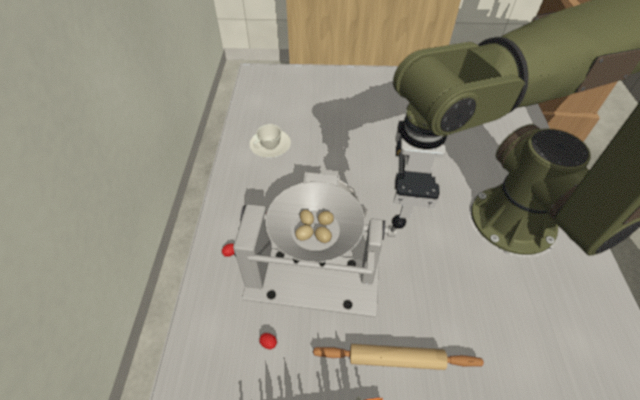

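The ball is at (327,215), centred between the fingers at (265,…) and (388,…). I'll check its depth.

```bash
python3 - <<'E'
from est import *
c=camera("wrist"); W,m=pts(c); img=c["img"].astype(int)
print(W[215,327],c["range_z"][215,327],img[215,327])
b=m&(img.sum(2)<200)&(np.hypot(*np.mgrid[-215:185,-327:313])<22)
p=W[b]; print(len(p),p.min(0),p.max(0)); 
print(least_squares(lambda q:np.linalg.norm(p-q,axis=1)-.016,p.mean(0)-[0,0,.01],loss='soft_l1',f_scale=.002).x)
E
```

```text
[0.41794888 0.23593013 0.31449495] 0.23710145 [62 60 58]
1214 [0.40168444 0.22167354 0.29869525] [0.42965711 0.25098058 0.31600885]
[0.41387338 0.23664161 0.29885284]
```

```bash
python3 -m jog '2 0 -15 0 0 0 0.4;2 0 -32 0 0 0 0.4;2 0 -50 0 0 0 0.4;2 0 -62 0 0 0 0.4;2 0 -68 0 0 0 0.4;2 0 -68 0 0 0 0.4' 20;  python3 -m jog '0 0 0 0 0 0 0.45;0 0 0 0 0 0 0.5;0 0 0 0 0 0 0.55;0 0 0 0 0 0 0.58;0 0 0 0 0 0 0.58' 20
python3 - <<'E'
from est import *
o=get_obs();print(o["ee_pos"],o["force"])
c=camera("wrist"); save(c,"w7.png")
E
```

```text
time_s: 8.77
ee_pos: [0.4144, 0.2354, 0.2916]
eef_rot: [-1.568, -0.001, 3.037]
force: [-0.0, 0.1, 0.4]
grip_width: 0.0564
time_s: 9.18
ee_pos: [0.4145, 0.2355, 0.292]
eef_rot: [-1.569, -0.0, 3.037]
force: [-0.6, 0.8, -0.1]
grip_width: 0.0398
[0.41446443 0.23545317 0.29201511] [-0.55420354  0.80456215 -0.14742554]
```

View pics/w7.png

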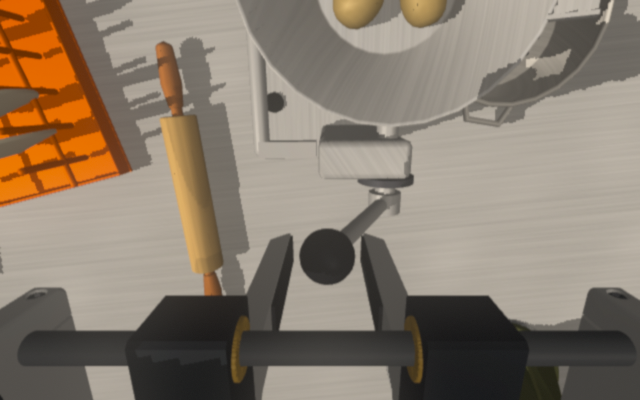

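The ball at (327,256) is caged between the fingers at (280,…) and (372,…). I'll push along the arc to about 30° first.

```bash
cat > ball.py <<'E'
from est import *
def ball():
    c=camera("wrist"); W,m=pts(c); img=c["img"].astype(int); o=get_obs()
    e=o["ee_pos"]
    b=m&(img.sum(2)<200)&(np.linalg.norm(W-(e+[0,0,.007]),axis=2)<.03)&(np.abs((W-e)@np.array([-.101,-.995,0]))<.0175)
    p=W[b]; f=least_squares(lambda q:np.linalg.norm(p-q,axis=1)-.016,e+[0,0,.007],loss='soft_l1',f_scale=.002).x
    rel=(f[:2]-[.591,.166])@np.array([-.101,-.995]); z=f[2]-.19
    print("ball",f.round(4),len(p),"tilt",np.degrees(np.arctan2(rel,z))+25,"r",np.hypot(rel,z),"tcp",e.round(4),"F",o["force"].round(1)); return c
E
python3 -m jog '-0.4 -4 0 0 0 0 0.58;-0.9 -8.7 2 0 0 0 0.58;-1.4 -13.6 4 0 0 0 0.58;-2.2 -21.5 6.5 0 0 0 0.58;-2.9 -28.6 8.3 0 0 0 0.58;-3.6 -35.8 9.7 0 0 0 0.58;-4.5 -44 10.8 0 0 0 0.58;-5.2 -51 11.1 0 0 0 0.58;-6 -58.6 11.1 0 0 0 0.58;-6.6 -65 10.8 0 0 0 0.58' 20
python3 - <<'E'
from ball import *
c=ball(); save(c,"w8.png"); save(camera("side"),"s8.png")
E
```

```text
time_s: 10.07
ee_pos: [0.408, 0.1705, 0.3037]
eef_rot: [-1.571, 0.001, 3.038]
force: [0.9, 6.4, 4.7]
grip_width: 0.0395
ball [0.4077 0.1759 0.3097] 2183 tilt 29.143626788285342 r 0.12005577510314511 tcp [0.4079 0.1698 0.3035] F [-0.5  5.9  3.7]
```

View pics/w8.png

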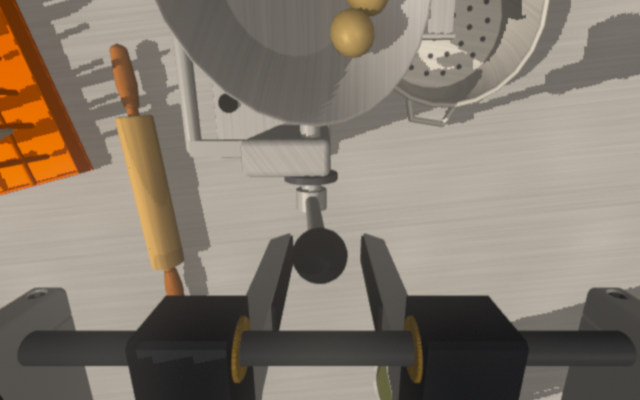

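View pics/s8.png

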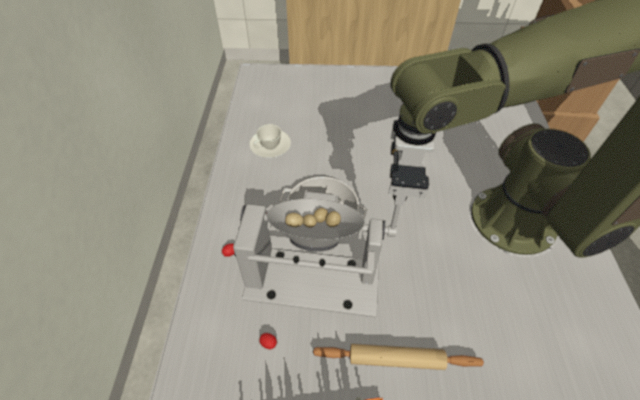

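At 29.1° the ball (320,256) rests on the rear finger and the potatoes are at the front of the pan, (313,218) in the side view. I'll carry on to 46°, then 59–60° and hold.

```bash
python3 -m jog '-0.3 -3 -0.2 0 0 0 0.58;-0.6 -6.2 -0.5 0 0 0 0.58;-1 -10.3 -1.2 0 0 0 0.58;-1.4 -14.4 -2 0 0 0 0.58;-1.8 -18.5 -2.8 0 0 0 0.58;-2.3 -22.6 -3.7 0 0 0 0.58;-2.7 -26.6 -5 0 0 0 0.58;-3.1 -30.5 -6.3 0 0 0 0.58;-3.5 -34.4 -7.7 0 0 0 0.58' 20
python3 - <<'E'
from ball import *
c=ball(); save(camera("side"),"s9.png")
E
```

```text
time_s: 10.92
ee_pos: [0.4046, 0.1364, 0.2964]
eef_rot: [-1.572, 0.002, 3.037]
force: [0.4, 6.4, 4.0]
grip_width: 0.0393
ball [0.4044 0.1418 0.3016] 2161 tilt 46.05621840624305 r 0.11959637838482583 tcp [0.4045 0.1359 0.2961] F [0.5 5.8 2.2]
```

View pics/s9.png

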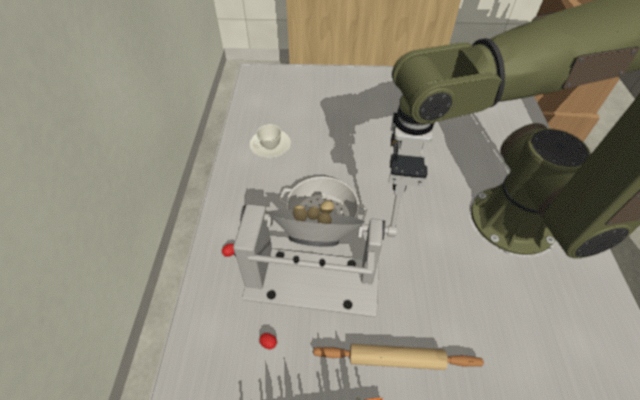

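```bash
python3 -m jog '-0.4 -3.8 -1.6 0 0 0 0.58;-0.9 -8.5 -3.6 0 0 0 0.58;-1.3 -13.2 -6 0 0 0 0.58;-1.8 -17.7 -8.5 0 0 0 0.58;-2.3 -22.1 -11.3 0 0 0 0.58;-2.6 -25.6 -13.7 0 0 0 0.58;-2.6 -25.6 -13.7 0 0 0 0.58;-2.6 -25.6 -13.7 0 0 0 0.58' 20
python3 - <<'E'
from ball import *
c=ball(); save(c,"w10.png");save(camera("side"),"s10.png")
E
```

```text
time_s: 11.68
ee_pos: [0.402, 0.1112, 0.2828]
eef_rot: [-1.573, 0.002, 3.037]
force: [0.6, 7.3, 3.4]
grip_width: 0.0399
ball [0.4018 0.1166 0.2878] 2170 tilt 59.93762361325509 r 0.11926654409682932 tcp [0.4021 0.1113 0.2829] F [1.8 8.5 2.9]
```

View pics/s10.png

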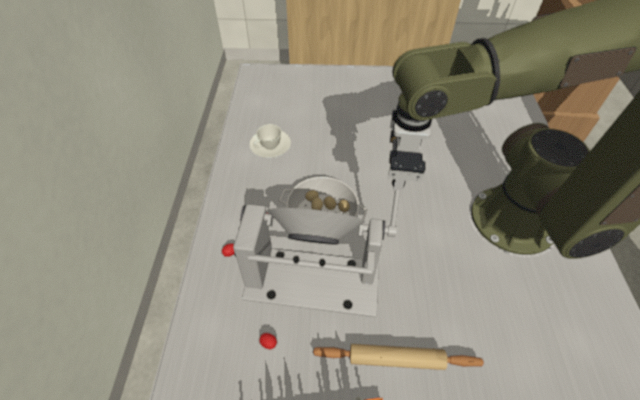

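The tilt is 59.9°, and all four potatoes show in or over the sieve at (312–343, 195–205). I'll hold there for about 1.6 s.

```bash
for i in 1 2; do python3 -m jog '0 0 0 0 0 0 0.58;0 0 0 0 0 0 0.58;0 0 0 0 0 0 0.58;0 0 0 0 0 0 0.58;0 0 0 0 0 0 0.58;0 0 0 0 0 0 0.58;0 0 0 0 0 0 0.58;0 0 0 0 0 0 0.58;0 0 0 0 0 0 0.58;0 0 0 0 0 0 0.58' 20; done
python3 - <<'E'
from ball import *
c=ball(); c=camera("side");save(c,"s11.png"); W,m=pts(c)
for r in masks_of("potato0_mid","side"): print(round(r["conf"],2),r["extent"],np.median(W[r["mask"]&m],0).round(3))
cv2.imwrite("pics/s11z.png",cv2.resize(cv2.cvtColor(c["img"][150:280,220:420],cv2.COLOR_RGB2BGR),None,fx=4,fy=4))
E
```

```text
time_s: 12.62
ee_pos: [0.4022, 0.1121, 0.2833]
eef_rot: [-1.575, 0.003, 3.037]
force: [-0.6, 8.2, 3.5]
grip_width: 0.0397
time_s: 13.45
ee_pos: [0.4023, 0.113, 0.2837]
eef_rot: [-1.577, 0.003, 3.038]
force: [0.5, 9.3, 3.3]
grip_width: 0.0397
ball [0.402  0.1184 0.289 ] 2173 tilt 58.86702746961788 r 0.11928822900673151 tcp [0.4023 0.113  0.2837] F [1.1 8.3 3.2]
0.82 [262.1, 333.4, 275.5, 351.1] [0.698 0.403 0.033]
0.52 [217.6, 243.2, 234.2, 255.6] [0.837 0.156 0.032]
0.35 [254.5, 126.1, 279.8, 149.2] [ 0.772 -0.312  0.042]
```

View pics/s11z.png

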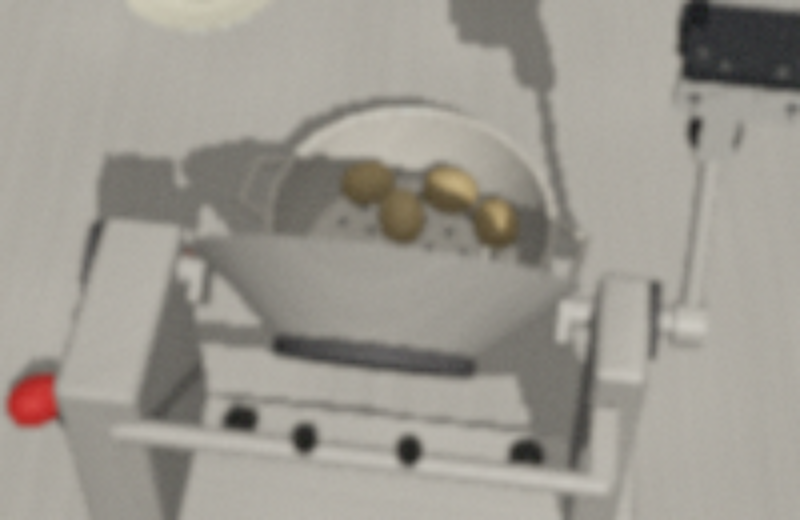

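All four potatoes are lying in the sieve, at zoomed (368,182), (402,215), (450,188) and (495,220), and the pan is empty. I'll now ease back at about 18°/s.

```bash
python3 -m jog '0.2 2.6 1.7 0 0 0 0.58;0.5 5.3 3.4 0 0 0 0.58;0.8 8 5 0 0 0 0.58;1.1 10.7 6.5 0 0 0 0.58;1.4 13.5 7.9 0 0 0 0.58;1.7 16.3 9.3 0 0 0 0.58;1.9 19.1 10.6 0 0 0 0.58;2.2 22 11.8 0 0 0 0.58;2.5 24.9 12.9 0 0 0 0.58;2.8 27.8 14 0 0 0 0.58' 20
python3 -c "
from ball import *
ball()"
```

```text
time_s: 14.43
ee_pos: [0.4048, 0.1417, 0.297]
eef_rot: [-1.578, 0.002, 3.038]
force: [1.3, 8.1, -5.9]
grip_width: 0.0395
ball [0.4049 0.147  0.3036] 2236 tilt 43.355032612130785 r 0.11965318642278824 tcp [0.4048 0.142  0.2972] F [ 0.6  8.1 -5.7]
```

```bash
python3 -m jog '0.3 3 1 0 0 0 0.58;0.6 6 1.8 0 0 0 0.58;0.9 9 2.5 0 0 0 0.58;1.2 12 3.2 0 0 0 0.58;1.5 15.2 3.8 0 0 0 0.58;1.8 18.2 4.3 0 0 0 0.58;2.1 21.3 4.8 0 0 0 0.58;2.4 24.4 5.2 0 0 0 0.58;2.7 27.5 5.5 0 0 0 0.58;3.1 30.7 5.7 0 0 0 0.58' 20
python3 -c "
from ball import *
ball()"
```

```text
time_s: 15.32
ee_pos: [0.4077, 0.1733, 0.3024]
eef_rot: [-1.578, 0.001, 3.039]
force: [0.3, 5.1, -3.3]
grip_width: 0.0397
ball [0.408  0.1785 0.3099] 2270 tilt 27.87372579286246 r 0.12006787380183866 tcp [0.4077 0.1737 0.3024] F [ 0.9  6.  -3.5]
```

```bash
python3 -m jog '0.3 3.1 0.1 0 0 0 0.58;0.7 6.2 0.1 0 0 0 0.58;1 9.4 0 0 0 0 0.58;1.3 12.5 -0.1 0 0 0 0.58;1.6 15.6 -0.3 0 0 0 0.58;1.9 18.7 -0.5 0 0 0 0.58;2.2 21.8 -0.9 0 0 0 0.58;2.5 24.9 -1.3 0 0 0 0.58;2.8 28 -1.9 0 0 0 0.58;3.1 31 -2.5 0 0 0 0.58' 20
python3 -c "
from ball import *
ball()"
```

```text
time_s: 16.2
ee_pos: [0.4109, 0.205, 0.2999]
eef_rot: [-1.579, 0.001, 3.039]
force: [-0.1, 3.7, -2.9]
grip_width: 0.0397
ball [0.4111 0.2101 0.3077] 2281 tilt 12.678841190465869 r 0.12044810823181247 tcp [0.4109 0.2053 0.2997] F [ 1.3  3.8 -1.5]
```

```bash
python3 -m jog '0.2 2.4 -0.5 0 0 0 0.58;0.5 5.4 -1.3 0 0 0 0.58;0.8 8.4 -2.2 0 0 0 0.58;1.1 11.4 -3.2 0 0 0 0.58;1.4 14 -4 0 0 0 0.58;1.6 16.4 -4.9 0 0 0 0.58;1.8 18.7 -5.8 0 0 0 0.58;2 20.8 -6.7 0 0 0 0.58;2.2 22.5 -7.4 0 0 0 0.58;2.4 24 -8 0 0 0 0.58' 20
python3 -c "
from ball import *
ball()"
python3 -m jog '0.1 0.7 -0.3 0 0 0 0.58;0.2 1.4 -0.6 0 0 0 0.58;0.3 2.1 -0.9 0 0 0 0.58;0.3 2.8 -0.9 0 0 0 0.58;0.4 3.5 -0.9 0 0 0 0.58;0.4 4.2 -0.9 0 0 0 0.58;0.4 4.8 -0.9 0 0 0 0.58' 20
python3 -c "
from ball import *
ball()"
```

```text
time_s: 17.08
ee_pos: [0.4133, 0.2294, 0.2916]
eef_rot: [-1.579, 0.001, 3.039]
force: [0.6, 3.2, -1.6]
grip_width: 0.0394
ball [0.4135 0.2346 0.2998] 2290 tilt 0.38307539579692573 r 0.12074851957535893 tcp [0.4133 0.2296 0.2915] F [ 0.3  2.5 -1.5]
time_s: 17.72
ee_pos: [0.4137, 0.2344, 0.2908]
eef_rot: [-1.579, 0.001, 3.039]
force: [0.6, -0.7, 0.9]
grip_width: 0.0391
ball [0.4137 0.2366 0.2989] 2344 tilt -0.6554279073637552 r 0.12078363946358242 tcp [0.4137 0.2345 0.2907] F [-0.1  0.6  0.1]
```

The pan is level and contact force is zero. I'll open the fingers and lift clear.

```bash
python3 -m jog '0 2 0 0 0 0 0.5;0 2 0 0 0 0 0.4;0 2 0 0 0 0 0.4;0 2 0 0 0 0 0.4' 20; python3 -m jog '0 2 15 0 0 0 0.4;0 2 35 0 0 0 0.4;0 2 60 0 0 0 0.4;0 2 90 0 0 0 0.4;0 2 110 0 0 0 0.4;-20 0 120 0 0 0 0.4;-40 -20 120 0 0 0 0.4;-50 -30 120 0 0 0 0.4;-50 -30 120 0 0 0 0.4' 20
python3 - <<'E'
from est import *
o=get_obs();print(o["ee_pos"],o["force"])
c=camera("side");save(c,"s12.png")
c=camera("top");save(c,"t12.png");W,m=pts(c)
for th in("teacup","saucer","rolling_pin","sieve","potato0_mid"):
    for r in masks_of(th,"top"): print(th,round(r["conf"],2),np.median(W[r["mask"]&m],0).round(3))
a=W[m&(W[...,2]>.054)&(W[...,2]<.066)&(np.hypot(W[...,0]-.575,W[...,1]-.007)<.13)]
print(circ(a))
E
```

```text
time_s: 18.1
ee_pos: [0.4137, 0.2365, 0.2907]
eef_rot: [-1.579, 0.001, 3.039]
force: [-0.3, 0.1, 0.2]
grip_width: 0.0558
time_s: 18.85
ee_pos: [0.3625, 0.2054, 0.4118]
eef_rot: [-1.58, 0.003, 3.039]
force: [0.2, 0.0, -0.2]
grip_width: 0.0562
[0.36249025 0.20542383 0.41177911] [ 0.22023002  0.01617428 -0.23939308]
teacup 0.83 [ 0.774 -0.3    0.023]
saucer 0.95 [ 0.745 -0.28   0.01 ]
saucer 0.52 [0.588 0.17  0.182]
rolling_pin 0.82 [0.447 0.42  0.038]
potato0_mid 0.72 [0.83  0.148 0.03 ]
potato0_mid 0.63 [0.693 0.395 0.029]
potato0_mid 0.58 [0.746 0.033 0.031]
potato0_mid 0.54 [ 0.58  -0.018  0.035]
(array([0.57481812, 0.01014657, 0.10572135]), np.float64(0.008363551483751933))
```

View pics/t12.png

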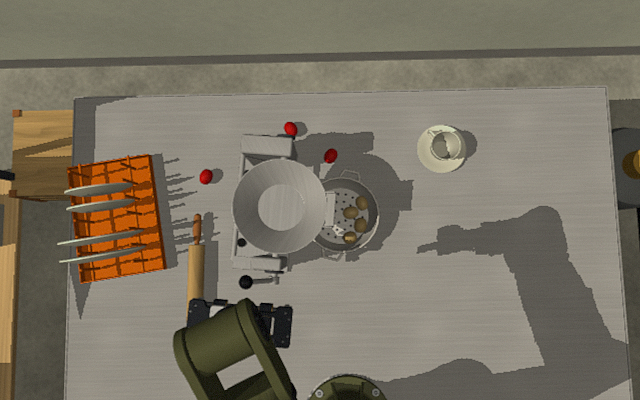

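View pics/s12.png

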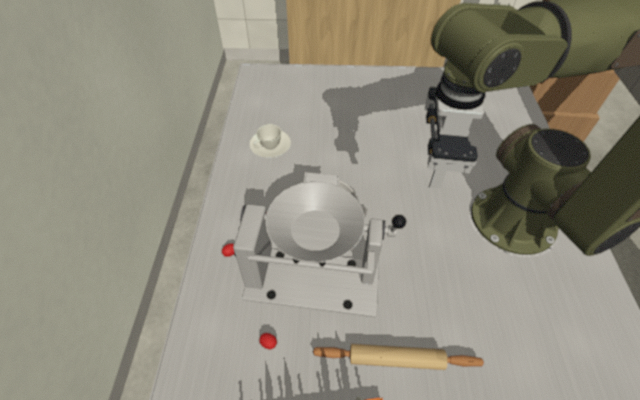

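The top view shows all four potatoes in the sieve, at (361,203), (350,212), (361,226) and (349,237). The pan is empty and level, and the teacup and saucer (442,147) and rolling pin (196,260) are where they were. The arm touches nothing, so I'm handing in.

```bash
python3 -c "
from station import *
print(hand_in())"
```

```text
the job is handed in; nothing more can be done
None
```

The job is done and handed in at about 19 s on the robot's clock. The four potatoes are in the sieve under the lip, and the pan is back level and empty.

- **Sieve:** I gripped it by its wall, carried it over and set it at about (0.575, 0.008). The estimated catch spot is (0.575, 0.007), and the fit is good to a few millimetres.
- **Tipping:** I pushed the lever ball between partly closed fingers. The highest tilt I measured was 59.9°. I held it for about 1.8 s, during which it sagged slightly to 58.9°.
- **Easing back:** The return took about 4 s at roughly 18°/s or less. The ball stayed against the finger until the pan was on its rest, where the contact force dropped to zero.

**Last checks:**
- The final top view shows all four potatoes in the sieve. The network itself picked out only one of them, so that count comes from looking at the picture.
- The teacup and saucer measured within about 4 mm of their starting positions.
- The gripper hid part of the rolling pin from above in the final picture, so its top-view reading can't be compared with the start. The side view shows it in the same place.
- The arm was clear of everything, and the forces I read stayed around 10 N.

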